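# Tap two stir bars out of a bottle neck

## Task

Two stir bars are jammed in the neck of the glass bottle that hangs tilted in its sprung holder. Set the handled steel pan flat on the worktop right under the bottle's mouth; then, with the mallet, give the side of the bottle brisk, light taps until both bars have dropped into the pan, touching the bottle with nothing but the mallet and the bars with nothing at all. Lay the mallet down on the worktop, leaving the bars in the upright pan and all other things where they are.

Things in the scene. Friction and masses are not known exactly. Their poses are not given: they have to be found in the camera images.
- bottle: Clear glass bottle, body 72 mm across, 160 mm long, mouth down at 22 degrees to the level. Origin on the worktop under the middle of the body, whose axis is 125 mm up there; x level across it, -y level to the mouth, z up. Fixed stand below: post and base plate 110 x 110 x 12 mm, from y = -20 to 90 mm. A sprung mount lets the bottle give 12 mm either way along x, 0.9 N per mm.
- mouth (a point): Centre of the bottle's mouth, 79 mm up, 104 mm from the bottle's origin along -y; same axes as the bottle. The lip is 42 mm across, its underside 60 mm up. The neck is 37 mm across and 45 mm long. Freed bars drop 0 to 30 mm farther out than the mouth, along -y.
- tap_side (a point): Point on the -x side of the bottle's body, 36 mm from its axis, 124 mm up, mid-length of the straight 94 mm body; the +x side serves too. Tap across the bottle: only the jerk of a brisk tap moves the bars; pushing at 0.05 m/s does nothing. Strokes from 12 mm off to 6 mm past first contact and straight back free both in about 10 taps at 0.1 m/s, 2 to 6 at 0.15 to 0.25 m/s, with under 12 N.
- bar_short: White stir bar, 40 mm long, 9 mm thick, lying along the neck on its lower wall, on the bottle's -x side, 8 mm of it showing. Its long axis is its y. Origin in the middle of its underside. Held by friction alone.
- bar_long: Blue stir bar, 50 mm long, 10 mm thick, beside the short one on the bottle's +x side, 8 mm of it showing. Its long axis is its y. Origin in the middle of its underside.
- pan: Round open steel pan, 104 mm across at the rim, 34 mm high, wall 2 mm, 160 g, loose, with one flat level handle along its -y. Origin in the middle of its underside, z up.
- pan_in (a point): Centre of the pan's inner floor, 3 mm above its underside. Inside the pan measures 98 mm.
- pan_grip (a point): Grip point of the pan's handle, 122 mm from the pan's centre along its -y, 29 mm up. The handle is 14 mm wide (along the pan's x), 8 mm thick and ends 150 mm from the centre.
- mallet: Small mallet, 100 g, lying on the worktop: round wooden handle 15 mm across along x, black rubber head at +x (cylinder 32 mm across, 56 mm long along y, flat faces at +y and -y), a round rubber knob 32 mm across at the handle's end, 68 mm from the origin along -x. Origin on the worktop under the grip point, z up.
- mallet_grip (a point): Grip point on the handle's axis, 16 mm above the worktop as it lies.
- mallet_head (a point): Centre of the mallet's head, 85 mm from the grip point along the mallet's x, 16 mm above the worktop as it lies.
- spatula: Bystander: lab spatula with wooden handle, 162 mm long, lying flat. Origin in the middle of its underside.
- petri_dish: Bystander: clear glass dish 90 mm across, 14 mm high. Origin in the middle of its underside.
- timer: Bystander: small white timer 54 x 68 x 19 mm, between the bottle and the fixed, 0.7 m high upright of a shelf, whose near face stands 0.67 m ahead of the robot from y = 0 to 0.10. Origin in the middle of its underside.
- sample_jar: Bystander: screw-cap jar with white cap, 51 mm across, 60 mm high. Origin in the middle of its underside.
- weight: Bystander: brass weight with a knob, 23 mm across, 42 mm high. Origin in the middle of its underside.

How it is judged:
By the outcome, as a careful person would: the job done as asked, in the order asked, and still so for the second after the job is handed in, with the robot touching nothing.
It also fails if it takes over 69 s, if anything falls off the work surface, if the arm or the gripper's body presses on something with over 40 N, if the wrist force passes 120 N, or if a joint passes its speed limit or range.

## Robot

A 6-joint arm with a two-finger parallel gripper is mounted at the origin on a cart in front of the work surface, level with it; the furniture and walls round the work are solid. World frame = base frame: x ahead of the robot, y to its left, z up, the work surface at z = 0. Lengths are in m, angles in rad, forces in N, time in s.
With the tool pointing down it reaches from about 0.3 to 0.775 m from the base axis. Payload 14.6 kg.
Tool frame: the origin (TCP) lies at the very end of the fingers, on their centre line; the grasp point (between the pads) lies 19 mm behind it; z points along the fingers, y is the line along which they close (so a half turn about z gives the same grasp; the last joint's range is limited). The gripper opens to 94 mm and grips with 3 to 60 N. Pads are 16 mm wide; open, the fingers measure 119 mm over their backs; the gripper's body (75 mm by 177 mm) begins 78 mm behind the grasp point.
Start: joints at [1.159, 0.3, 1.521, -0, 1.321, -0.067], TCP at [0.186, 0.518, 0.205] pointing down, gripper open.
Joint ranges: [-3.03, 3.03], [-0.79, 2.21], [0.23, 2.52], [-1.04, 4.18], [0, 3.07], [-2.55, 2.55]. Speed limits (rad/s): [2.22, 2.22, 2.57, 3.14, 3.14, 3.14].

## Interface

Orientations are given as [roll, pitch, yaw] about the fixed x, y, z axes, in that order (R = Rz(yaw) Ry(pitch) Rx(roll)).
In Python, from station import ctrl, cams gives the robot as it stands. The module is installed in compiled form; this text tells all that it offers.
- The arm moves only by the tool arm_command, never from a script. Its argument "plan" is a list that holds one entry, the list of rows, each a list of 7 numbers: the shift along the tool's x, y, z in a scale on which 1.0 is 750 mm, then the turn, a rotation vector about the tool's x, y, z in a scale on which 1.0 is 2 pi rad, then the closure, from -1 (fully open) to 1 (shut). A call has 1 to 12 rows; each row is the pose to reach, as a shift and turn from the pose commanded when the call began, along the tool's axes at that moment; what a row does not reach only later rows make up. A row lasts 1/10 s, in which the tool goes at most 50 mm and 8.59 degrees, less where a joint would pass 70% of its speed; a pose out of reach is approached as far as the arm can. A call with a gripper value outside its range is refused whole. The fingers move at their own pace and stop on an object; "squeeze" is the grip in N (left out, the last holds). Time passes only in rows, so rows that repeat a pose let the fingers close. It gives the time, the measured TCP pose, the force, the opening and the grip force at its end, in the units of the state.
- ctrl.get_obs(): the state, without advancing time (a new reading comes with each control period).
- cams.camera(name): name is "scene" or "side" or "wrist"; returns (picture, depth): 384x512x3 uint8, blue, green, red; 384x512 float32, m along the optical axis (not along the pixel's ray), 0 where there is no reading.
- cams.camera_info(name): a dict with "fx", "fy", "cx", "cy" (pixels), "world_to_cam" (4x4, takes a point from world to camera coordinates). Camera axes: x right, y down, z forward; pixel columns grow to the right and rows downward; lengths in m; the calibration is good to about 2 mm. A picture is of the moment at which its call begins: read the wrist's pose just before it. camera_info takes no time and is no camera call; for the wrist camera it gives the pose at the moment of the call.
- ctrl.hand_in(): hands the job in; it is judged then, once.
The state is a dict: "time_s": time; "qpos": joint angles; "joint_vel": joint speeds; "tau": joint torques, N m; "ee_pos": TCP position; "eef_rot": TCP orientation; "force": force on the tool from outside, world axes, zero at the start; "moment": the same for the moment, N m; "grip_width": finger opening in m; "grip_force": force on a finger pad.
Only numpy, scipy, OpenCV 4.12 (cv2) and the standard library are available. Lean on these libraries where they do the work, as an engineer would, in place of code of your own. Each camera call takes 0.05 s, during which the arm holds its last target. There are 200 camera calls.

## Working session

There is one attempt and no reset: what is moved stays moved. The work goes in short steps, Python scripts to look and compute and a tool call to move; the robot and the scene stay as the last step left them, time stands still between calls to the robot, and variables do not carry over. Pictures are saved under pics/ and viewed, at most 10 in all, crops included, and the job is handed in when it is done.

Besides the shell and the picture viewer there is one more tool, called as name([rows], argument=value, ...), one row to a line, values as JSON. arm_command: Moves the arm, as the interface text tells. Its arguments: {"type":"object","properties":{"plan":{"type":"array"},"squeeze":{"type":"number"}},"required":["plan"]}

```bash
mkdir -p pics; cat > h.py <<'E'
import numpy as np, cv2
from station import ctrl, cams
def snap(n,f):
    i=cams.camera_info(n); p,d=cams.camera(n); cv2.imwrite(f'pics/{f}.png',p); np.savez(f'pics/{f}.npz',p=p,d=d,K=[i['fx'],i['fy'],i['cx'],i['cy']],T=i['world_to_cam']); return p,d
def load(f):
    z=np.load(f'pics/{f}.npz'); return z['p'],z['d'],z['K'],z['T']
def cloud(f):
    p,d,K,T=load(f); v,u=np.mgrid[:d.shape[0],:d.shape[1]]
    c=np.stack([(u-K[2])/K[0]*d,(v-K[3])/K[1]*d,d],-1); R,t=T[:3,:3],T[:3,3]
    w=(c-t)@R; w[d==0]=np.nan; return w
def onplane(f,u,v,z):
    p,d,K,T=load(f); R,t=T[:3,:3],T[:3,3]; o=-R.T@t; r=R.T@np.array([(u-K[2])/K[0],(v-K[3])/K[1],1]); return o+r*(z-o[2])/r[2]
E
python3 - <<'E'
from h import *
a,_=snap('scene','s0'); b,_=snap('side','d0')
cv2.imwrite('pics/s0b.png',cv2.resize(a,(800,600),interpolation=cv2.INTER_CUBIC));cv2.imwrite('pics/d0b.png',cv2.resize(b,(800,600),interpolation=cv2.INTER_CUBIC))
o=ctrl.get_obs();print(o['time_s'],o['ee_pos'],o['eef_rot'],o['grip_width'])
for n in('s0','d0'):
    T=load(n)[3];print(-T[:3,:3].T@T[:3,3],T[2,:3])
E
```

```text
0.1 [0.18582031 0.51741422 0.20494833] [-3.14056420e+00 -9.51155344e-05  2.79673520e+00] 0.09356827359775624
[0.10644922 0.93479555 1.13780631] [ 0.29613438 -0.62239501 -0.72451976]
[ 0.33948912 -1.10499098  0.87223387] [ 0.15879282  0.82023014 -0.54955196]
```

View pics/s0b.png

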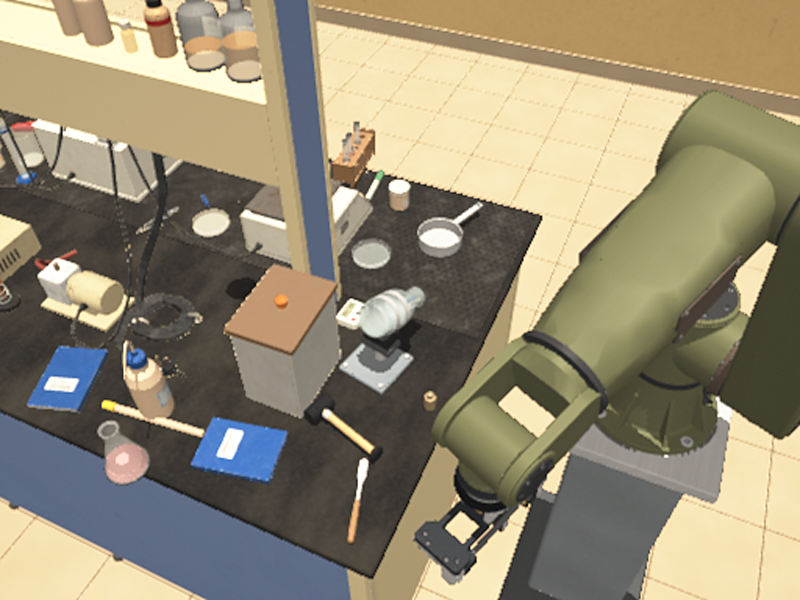

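View pics/d0b.png

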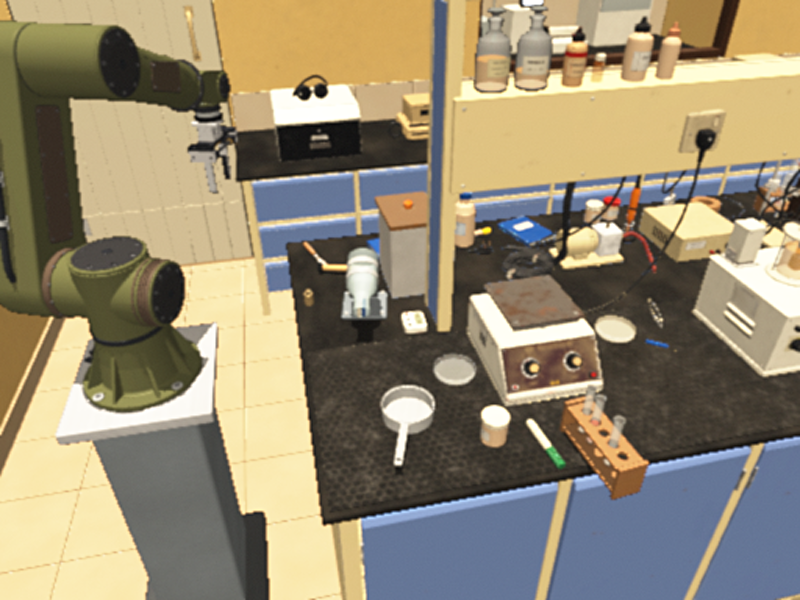

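The scene view shows the pan (440,237), its handle end (478,207), bottle (390,312) with the mouth at (415,297), mallet head (320,412), knob (374,450), timer (352,313), weight (430,400), spatula (357,500), petri dish (371,253), jar (399,194). The side view shows the pan (408,408) and handle end (400,460).

```bash
python3 - <<'E'
from h import *
for f,pts in(('s0',dict(pan=(440,237),hend=(478,207),mouth=(415,297),body=(390,312),headtop=(320,412),knob=(374,450),timer=(352,313),weight=(430,398),spatA=(363,465),spatB=(352,537),petri=(371,253),jar=(399,187),plate1=(342,367),plate2=(378,388),plate3=(411,353),boxc=(335,290),box2=(300,412),edge=(541,217),edge2=(373,576))),('d0',dict(pan=(408,408),hend=(400,461),base=(365,310),timer=(413,322),bot=(362,275)))):
    w=cloud(f)
    for k,(u,v) in pts.items():
        u*=.64;v*=.64; print(f,k,w[int(v),int(u)].round(3),onplane(f,u,v,0.0).round(3)[:2])
p,d,K,T=load('s0'); cv2.imwrite('pics/c0.png',cv2.resize(p[150:300,190:300],None,fx=4,fy=4,interpolation=cv2.INTER_CUBIC))
p,d,K,T=load('d0'); q=p[145:305,180:320];cv2.imwrite('pics/c1.png',cv2.resize(q,None,fx=3.7,fy=3.7,interpolation=cv2.INTER_CUBIC))
a=cv2.imread('pics/c0.png');b=cv2.imread('pics/c1.png');print(a.shape,b.shape)
E
```

```text
s0 pan [ 0.542 -0.278  0.004] [ 0.54  -0.279]
s0 hend [ 0.487 -0.381  0.036] [ 0.495 -0.423]
s0 mouth [0.48  0.024 0.107] [ 0.517 -0.072]
s0 body [0.488 0.126 0.164] [ 0.549 -0.008]
s0 headtop [0.558 0.296 0.025] [0.565 0.283]
s0 knob [0.426 0.334 0.032] [0.434 0.316]
s0 timer [0.618 0.038 0.014] [0.623 0.027]
s0 weight [0.377 0.19  0.038] [0.384 0.167]
s0 spatA [0.438 0.356 0.009] [0.439 0.353]
s0 spatB [0.395 0.486 0.012] [0.397 0.483]
s0 petri [ 0.672 -0.166 -0.001] [ 0.668 -0.162]
s0 jar [ 0.681 -0.35   0.06 ] [ 0.709 -0.418]
s0 plate1 [0.575 0.174 0.012] [0.576 0.168]
s0 plate2 [0.487 0.192 0.009] [0.487 0.186]
s0 plate3 [ 0.464  0.075 -0.   ] [0.463 0.078]
s0 boxc [0.584 0.155 0.21 ] [ 0.689 -0.02 ]
s0 box2 [0.587 0.314 0.032] [0.6   0.298]
s0 edge [ 0.342 -0.455 -0.002] [ 0.34  -0.448]
s0 edge2 [ 0.34   0.525 -0.004] [0.336 0.528]
d0 pan [ 0.543 -0.24   0.001] [ 0.543 -0.239]
d0 hend [ 0.492 -0.395  0.032] [ 0.498 -0.369]
d0 base [0.498 0.003 0.085] [0.517 0.12 ]
d0 timer [0.615 0.021 0.017] [0.622 0.043]
d0 bot [0.502 0.058 0.143] [0.537 0.285]
(600, 440, 3) (592, 518, 3)
```

View pics/c0.png

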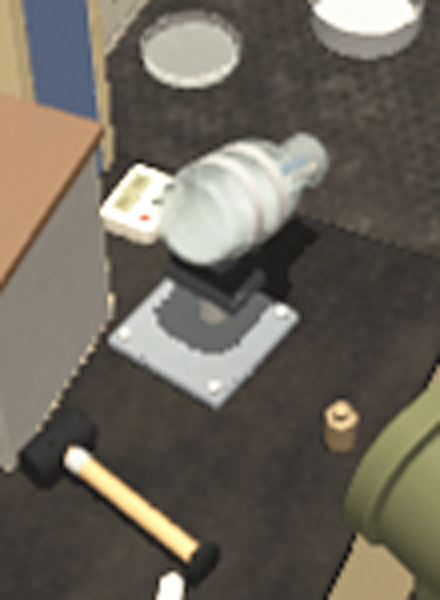

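View pics/c1.png

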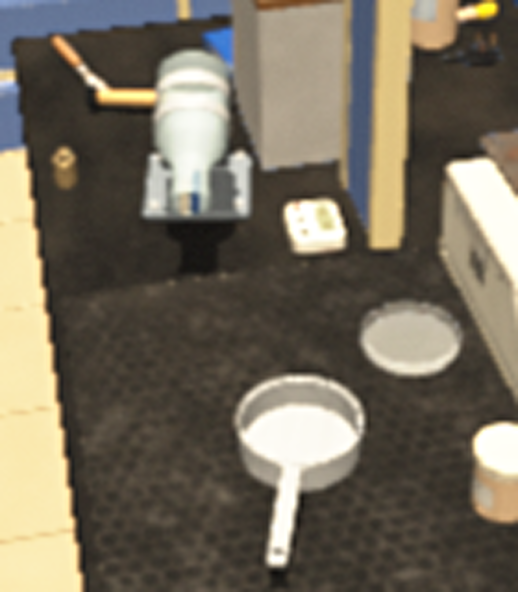

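The crops show the plate corners in c0 at (108,342), (218,408), (300,318), and the mallet head (60,448) and knob (205,560). In c1 the pan rim centre is at (300,430), with the handle running to (277,565) and the bars just visible in the mouth at (188,205).

```bash
python3 - <<'E'
from h import *
c=[onplane('s0',190+u/4,150+v/4,0.012)[:2] for u,v in((108,342),(218,408),(300,318))]
c=np.array(c);print('plate',c.round(4),np.linalg.norm(c[1]-c[0]),np.linalg.norm(c[2]-c[1]))
e1=c[0]-c[1];e2=c[2]-c[1];yaw1=np.arctan2(e1[1],e1[0]);yaw2=np.arctan2(e2[1],e2[0])+np.pi/2;print('yaw',yaw1,yaw2)
yaw=(yaw1+yaw2)/2
X=np.array([np.cos(yaw),np.sin(yaw)]);Y=np.array([-X[1],X[0]])
ctr=(c[0]+c[2])/2;B=ctr-0.035*Y;M=B-.104*Y;print('B',B,'mouth',M)
# bottle cloud from both
for f in('s0','d0'):
    w=cloud(f).reshape(-1,3);m=(np.abs(w[:,0]-B[0])<.09)&(np.abs(w[:,1]-B[1])<.14)&(w[:,2]>.1)&(w[:,2]<.2)
    q=w[m];r=(q[:,:2]-B)@np.stack([X,Y],1)
    for y in np.arange(-.1,.1,.02):
        k=(r[:,1]>y)&(r[:,1]<y+.02)
        if k.sum()>5:print(f,y.round(2),k.sum(),np.percentile(r[k,0],[2,98]).round(3),q[k,2].max().round(3))
# pan rim + handle
for f in('s0','d0'):
    w=cloud(f).reshape(-1,3);m=(np.abs(w[:,0]-.54)<.09)&(w[:,1]>-.46)&(w[:,1]<-.16)&(w[:,2]>.025)&(w[:,2]<.045)
    q=w[m];near=q[q[:,1]>-.315]
    A=np.c_[2*near[:,:2],np.ones(len(near))];s=np.linalg.lstsq(A,(near[:,:2]**2).sum(1),rcond=None)[0]
    print(f,'rim',s[:2],np.sqrt(s[2]+s[0]**2+s[1]**2),len(near))
    h=q[np.hypot(*(q[:,:2]-s[:2]).T)>.065];print('handle n',len(h),h.mean(0),h[:,1].min()); v=h[:,:2].mean(0)-s[:2];print('dir',np.arctan2(v[1],v[0]), np.linalg.svd(h[:,:2]-h[:,:2].mean(0))[2][0])
# mallet
for z,(u,v) in(('head',(60,448)),('knob',(205,560))):
    print(z,onplane('s0',190+u/4,150+v/4,0.02))
w=cloud('s0').reshape(-1,3)
q=w[(w[:,0]>.4)&(w[:,0]<.6)&(w[:,1]>.23)&(w[:,1]<.37)&(w[:,2]>.008)&(w[:,2]<.04)]
print(len(q));hh=q[(q[:,0]<.53)&(q[:,0]>.445)];print('hand',hh.mean(0),np.polyfit(hh[:,0],hh[:,1],1),np.polyfit(hh[:,0],hh[:,1],1)@[.48,1])
print('kn',q[q[:,0]<.44].mean(0),q[:,0].min(),'hd',q[q[:,0]>.54].mean(0),q[q[:,0]>.54].min(0),q[q[:,0]>.54].max(0))
b=load('s0')[0]
E
```

```text
plate [[0.5752 0.1809]
 [0.47   0.2033]
 [0.4474 0.0982]] 0.10754130386187989 0.10759716056865432
yaw -0.21043758617361502 -0.2122626921717754
B [0.50394099 0.10528834] mouth [0.48212385 0.00360249]
s0 -0.1 34 [-0.012  0.014] 0.114
s0 -0.08 11 [-0.012  0.008] 0.138
s0 -0.06 60 [-0.03   0.022] 0.146
s0 -0.04 106 [-0.032  0.028] 0.156
s0 -0.02 104 [-0.032  0.023] 0.169
s0 0.0 120 [-0.033  0.028] 0.173
s0 0.02 215 [-0.031  0.032] 0.176
s0 0.04 198 [-0.028  0.034] 0.162
s0 0.06 66 [0.069 0.075] 0.198
s0 0.08 83 [0.066 0.071] 0.194
d0 -0.1 42 [-0.006  0.023] 0.116
d0 -0.08 107 [-0.012  0.03 ] 0.136
d0 -0.06 134 [-0.025  0.043] 0.152
d0 -0.04 96 [-0.026  0.043] 0.158
d0 -0.02 98 [-0.023  0.043] 0.167
d0 0.0 80 [-0.028  0.046] 0.175
d0 0.02 42 [-0.025  0.043] 0.174
d0 0.06 22 [0.074 0.077] 0.197
d0 0.08 24 [0.068 0.073] 0.186
s0 rim [ 0.53384885 -0.25677322] 0.050789577248743285 147
handle n 65 [ 0.49660263 -0.35912279  0.03208157] -0.39676578203483615
dir -1.9198105617967383 [0.3561761  0.93441885]
d0 rim [ 0.53747493 -0.25905529] 0.0506180137686932 169
handle n 121 [ 0.50037869 -0.36191149  0.03128664] -0.40048555191248797
dir -1.9169371321636435 [-0.34240538 -0.93955232]
head [0.55904367 0.28874105 0.02      ]
knob [0.4209221  0.33085071 0.02      ]
607
hand [0.48666922 0.3133982  0.02103353] [-0.31834822  0.46832848] 0.3155213343484927
kn [0.42688388 0.33750772 0.02115015] 0.4155761322827435 hd [0.57145185 0.2893069  0.02518575] [0.54059759 0.23103237 0.00815566] [0.5996315  0.36993724 0.03964277]
```

```bash
cat >> h.py <<'E'
from scipy.spatial.transform import Rotation as Ro
def rel(pos,rpy,base=None):
    o=ctrl.get_obs(); R0=Ro.from_euler('xyz',o['eef_rot']); R1=Ro.from_euler('xyz',rpy)
    return ((R0.inv().apply(np.array(pos)-o['ee_pos']))*1e3).round(1),(R0.inv()*R1).as_rotvec().round(3)
E
python3 -c "
from h import *
print(rel([.494,-.373,.12],[np.pi,0,1.224]))
w=cloud('d0').reshape(-1,3)
"
```

```text
(array([-591.1, -733.7,   85.6]), array([-1.000e-03,  1.000e-03,  1.573e+00]))
```

The rows are not in the units I measure in: shifts go in shares of 750 mm and turns go in shares of 2 pi rad. I convert before sending: -734 mm / 750 = -0.9787, -591 mm / 750 = -0.788, 1.573 rad / 6.2832 = 0.2504.

arm_command([
  [[-0.788, -0.9787, 0, 0, 0, 0.2504, -1], [-0.788, -0.9787, 0, 0, 0, 0.2504, -1], [-0.788, -0.9787, 0, 0, 0, 0.2504, -1], [-0.788, -0.9787, 0, 0, 0, 0.2504, -1], [-0.788, -0.9787, 0, 0, 0, 0.2504, -1], [-0.788, -0.9787, 0, 0, 0, 0.2504, -1], [-0.788, -0.9787, 0, 0, 0, 0.2504, -1], [-0.788, -0.9787, 0, 0, 0, 0.2504, -1], [-0.788, -0.9787, 0, 0, 0, 0.2504, -1], [-0.788, -0.9787, 0, 0, 0, 0.2504, -1], [-0.788, -0.9787, 0, 0, 0, 0.2504, -1], [-0.788, -0.9787, 0, 0, 0, 0.2504, -1]],
], squeeze=50)

```text
time_s: 1.3
ee_pos: [0.3822, -0.0516, 0.2056]
eef_rot: [3.141, -0.0, 1.221]
force: [0.6, 1.3, -0.4]
grip_width: 0.0938
grip_force: 0.0
```

```bash
python3 -c "
from h import *
print(ctrl.get_obs());print(rel([.494,-.373,.12],[np.pi,0,1.224]))"
```

```text
{'time_s': 1.3, 'qpos': array([-2.29380570e-01, -7.80066535e-02,  1.94063653e+00,  7.46374850e-05,
        1.27849995e+00,  1.20739591e-01]), 'joint_vel': array([-1.16215247e+00,  5.04283039e-01, -4.53879777e-01, -2.88148713e-04,
       -5.36362481e-02, -1.22615353e+00]), 'tau': array([  7.49076873, -35.5485034 , -30.41115761,  -0.1079997 ,
         0.30499628,   3.58220637]), 'ee_pos': array([ 0.38215138, -0.05162426,  0.20555473]), 'eef_rot': array([ 3.14114181e+00, -1.26706993e-04,  1.22065470e+00]), 'force': array([ 0.58130449,  1.34379003, -0.35595611]), 'moment': array([-0.06061998,  0.0324455 ,  0.02180972]), 'grip_force': 0.0, 'grip_width': 0.09383951549783874}
(array([-263.5,  215.3,   85.6]), array([ 0.   , -0.   , -0.003]))
```

To row units: -245 mm / 750 = -0.3267, 200 mm / 750 = 0.2667.

arm_command([
  [[-0.3267, 0.2667, 0.0267, 0, 0, 0, -1], [-0.3267, 0.2667, 0.08, 0, 0, 0, -1], [-0.3267, 0.2667, 0.08, 0, 0, 0, -1], [-0.3267, 0.2667, 0.08, 0, 0, 0, -1], [-0.3267, 0.2667, 0.08, 0, 0, 0, -1], [-0.3267, 0.2667, 0.08, 0, 0, 0, -1], [-0.3267, 0.2667, 0.08, 0, 0, 0, -1], [-0.3267, 0.2667, 0.08, 0, 0, 0, -1], [-0.3267, 0.2667, 0.08, 0, 0, 0, -1], [-0.3267, 0.2667, 0.08, 0, 0, 0, -1]],
])

```text
time_s: 2.3
ee_pos: [0.4868, -0.3469, 0.1458]
eef_rot: [3.142, -0.0, 1.225]
force: [-0.4, 0.5, -0.2]
grip_width: 0.0937
grip_force: 0.0
```

```bash
python3 - <<'E'
from h import *
print(ctrl.get_obs()['joint_vel'].round(3))
a,_=snap('wrist','w1')
cv2.imwrite('pics/w1b.png',a)
w=cloud('w1'); print(rel([.494,-.373,.01],[np.pi,0,1.224]))
T=load('w1')[3];print(-T[:3,:3].T@T[:3,3],T[2,:3])
q=w.reshape(-1,3);q=q[(q[:,2]>.022)&(q[:,2]<.045)&(q[:,1]<-.2)]
s=np.array([.5355,-.258]);h=q[np.hypot(*(q[:,:2]-s).T)>.065];print(len(h),h.mean(0),np.polyfit(h[:,1],h[:,0],1),h.min(0),h.max(0))
for y in np.arange(-.41,-.3,.01):
    k=h[abs(h[:,1]-y)<.004]
    if len(k):print(y.round(3),k[:,0].min(),k[:,0].max(),k[:,2].mean())
E
```

```text
[ 0.005 -0.008 -0.    -0.    -0.001 -0.001]
(array([-22.1,  15.4, 136. ]), array([0.001, 0.   , 0.001]))
[ 0.51592389 -0.2675155   0.32426335] [-0.09751525 -0.27152047 -0.95747972]
2567 [ 0.64373652 -0.31198753  0.03353189] [1.94536324 1.2506656 ] [ 0.48004039 -0.39949633  0.022009  ] [ 0.77303256 -0.23800745  0.0449769 ]
-0.4 0.4837554156328706 0.4925636068364332 0.031668073625921986
-0.39 0.4800403850927025 0.4958016687065006 0.032148118134342235
-0.38 0.48338120814492663 0.5008227291306483 0.03169206258325853
-0.37 0.4883837333620049 0.6664604103226389 0.031859787995659826
-0.36 0.49172432956379497 0.6628953370673112 0.03222536638899108
-0.35 0.4952773119597223 0.6594489588032703 0.03292112962952826
-0.34 0.49869150154016595 0.6633316905116847 0.032874220666684204
-0.33 0.5021798375205276 0.6905352425158263 0.032637780180645844
-0.32 0.5059297795625228 0.5202077392562593 0.0320722486046244
```

View pics/w1b.png

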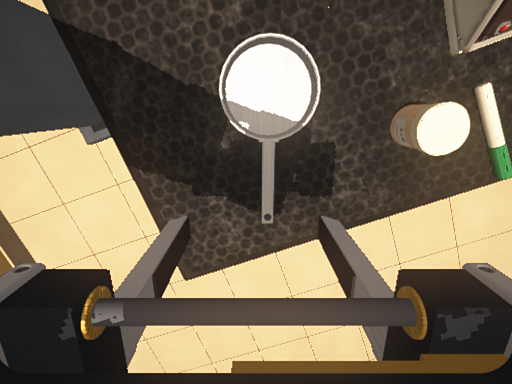

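The wrist view shows the pan (268,87) and its handle running straight down to (267,218), lined up with the fingers' closing direction.

To row units: 136 mm / 750 = 0.1813, 15.5 mm / 750 = 0.0207.

arm_command([
  [[-0.0293, 0.0207, 0.0667, 0, 0, 0, -1], [-0.0293, 0.0207, 0.1267, 0, 0, 0, -1], [-0.0293, 0.0207, 0.16, 0, 0, 0, -1], [-0.0293, 0.0207, 0.1813, 0, 0, 0, -1], [-0.0293, 0.0207, 0.1813, 0, 0, 0, 0], [-0.0293, 0.0207, 0.1813, 0, 0, 0, 1], [-0.0293, 0.0207, 0.1813, 0, 0, 0, 1], [-0.0293, 0.0207, 0.1813, 0, 0, 0, 1], [-0.0293, 0.0207, 0.1813, 0, 0, 0, 1], [-0.0293, 0.0207, 0.1813, 0, 0, 0, 1]],
], squeeze=55)

```text
time_s: 3.35
ee_pos: [0.4941, -0.3739, 0.0099]
eef_rot: [3.141, 0.0, 1.224]
force: [-0.1, -0.6, 0.2]
grip_width: 0.0492
grip_force: 0.0
```

To row units: -8 mm / 750 = -0.0107, -4 mm / 750 = -0.0053.

arm_command([
  [[0, 0, 0, 0, 0, 0, 1], [0, 0, 0, 0, 0, 0, 1], [0, 0, 0, 0, 0, 0, 1], [0, 0, 0, 0, 0, 0, 1], [0, 0, 0, 0, 0, 0, 1], [0, 0, 0, 0, 0, 0, 1], [0, 0, -0.0053, 0, 0, 0, 1], [0, 0, -0.0107, 0, 0, 0, 1], [0, 0, -0.0107, 0, 0, 0, 1], [0, 0, -0.0107, 0, 0, 0, 1]],
])

```text
time_s: 4.35
ee_pos: [0.494, -0.3738, 0.0176]
eef_rot: [3.141, 0.0, 1.224]
force: [0.1, 0.4, -1.8]
grip_width: 0.0132
grip_force: 55.0
```

```bash
cat > pan.py <<'E'
from h import *
import sys
def pan(f,c):
    snap('wrist',f);w=cloud(f).reshape(-1,3);w=w[~np.isnan(w[:,0])]
    r=np.hypot(*(w[:,:2]-c).T)
    k=w[(r<.062)&(r>.042)&(w[:,2]>.028)&(w[:,2]<.055)]
    r=np.hypot(*(k[:,:2]-c).T)
    A=np.c_[2*k[:,:2],np.ones(len(k))];s=np.linalg.lstsq(A,(k[:,:2]**2).sum(1),rcond=None)[0]
    top=k[k[:,2]>np.percentile(k[:,2],50)]
    print('c',s[:2],'R',np.sqrt(s[2]+s[0]**2+s[1]**2),len(k))
    P=np.linalg.lstsq(np.c_[top[:,:2]-s[:2],np.ones(len(top))],top[:,2],rcond=None)[0];print('plane',P)
    fl=w[np.hypot(*(w[:,:2]-s[:2]).T)<.04]; print('floor',np.linalg.lstsq(np.c_[fl[:,:2]-s[:2],np.ones(len(fl))],fl[:,2],rcond=None)[0])
pan(sys.argv[1],np.array([float(sys.argv[2]),float(sys.argv[3])]))
o=ctrl.get_obs();print(o['ee_pos'],o['eef_rot'],o['grip_width'],o['grip_force'],o['force'])
E
python3 pan.py w2 .5355 -.258
```

```text
c [ 0.53512429 -0.26101654] R 0.04900616015198934 3530
plane [-0.00115412 -0.0055944   0.03906189]
floor [-0.00673436 -0.02035957  0.00783418]
[ 0.49387369 -0.37375415  0.01743066] [-3.14151895e+00  1.54447097e-05  1.22375040e+00] 0.013229485251669231 54.99933421611786 [ 0.46526309  0.74517161 -2.19267713]
```

To row units: 125 mm / 750 = 0.1667, 120 mm / 750 = 0.16.

arm_command([
  [[0.016, -0.0107, -0.0027, 0, 0, 0, 1], [0.0467, -0.0293, -0.0027, 0, 0, 0, 1], [0.08, -0.0507, -0.0027, 0, 0, 0, 1], [0.1133, -0.072, -0.0027, 0, 0, 0, 1], [0.1427, -0.0907, -0.0027, 0, 0, 0, 1], [0.16, -0.1013, -0.0027, 0, 0, 0, 1], [0.1667, -0.1067, -0.0027, 0, 0, 0, 1], [0.1667, -0.1067, -0.0027, 0, 0, 0, 1], [0.1667, -0.1067, -0.0027, 0, 0, 0, 1]],
])

```text
time_s: 5.3
ee_pos: [0.4615, -0.2298, 0.0196]
eef_rot: [3.141, 0.0, 1.223]
force: [-0.9, 0.5, -0.9]
grip_width: 0.0135
grip_force: 55.0
```

```bash
python3 pan.py w3 .503 -.115; python3 -c "
from h import *
p=load('w3')[0];cv2.imwrite('pics/w3b.png',cv2.resize(p,None,fx=1.5,fy=1.5,interpolation=cv2.INTER_CUBIC))"
```

```text
c [ 0.50263588 -0.11740041] R 0.048942497881783155 3791
plane [-0.00211508 -0.00628018  0.04094781]
floor [-0.00623085 -0.02050372  0.0098345 ]
[ 0.4614586  -0.22988168  0.01947288] [3.14122848e+00 1.58190297e-04 1.22314714e+00] 0.013757496066234035 54.99935030937195 [ 0.27374781  1.07012613 -0.70683316]
```

View pics/w3b.png

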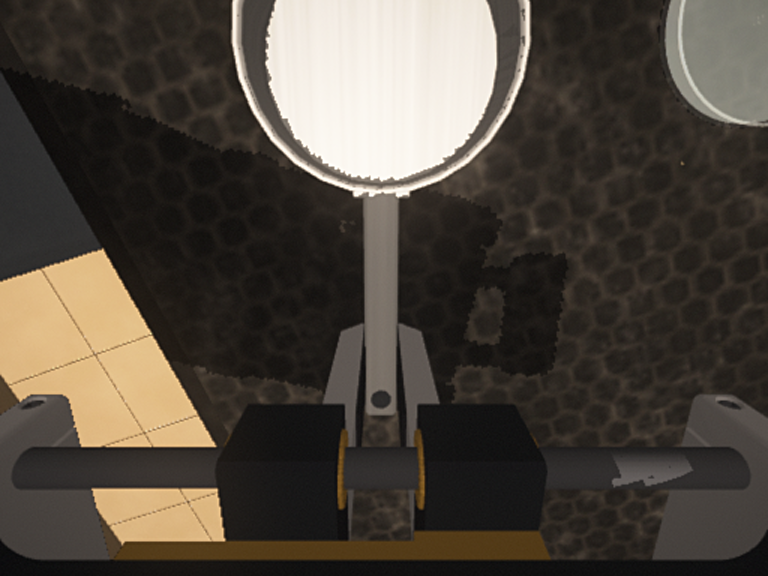

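The wrist view shows the pan held level (380,60), lined up with the handle; the bottle is still out of view ahead.

To row units: 87 mm / 750 = 0.116, 75 mm / 750 = 0.1.

arm_command([
  [[0.016, -0.0107, 0, 0, 0, 0, 1], [0.044, -0.028, 0, 0, 0, 0, 1], [0.0747, -0.048, 0, 0, 0, 0, 1], [0.1, -0.064, 0, 0, 0, 0, 1], [0.116, -0.074, 0, 0, 0, 0, 1], [0.116, -0.074, 0, 0, 0, 0, 1], [0.116, -0.074, 0.0053, 0, 0, 0, 1], [0.116, -0.074, 0.0093, 0, 0, 0, 1], [0.116, -0.074, 0.012, 0, 0, 0, 1], [0.116, -0.074, 0.012, 0, 0, 0, 1]],
])

```text
time_s: 6.35
ee_pos: [0.4385, -0.1288, 0.0101]
eef_rot: [-3.141, 0.0, 1.223]
force: [1.1, -1.4, -0.3]
grip_width: 0.0131
grip_force: 55.0
```

```bash
python3 - <<'E'
from h import *
o=ctrl.get_obs();print(o['ee_pos'],o['force'])
a,_=snap('scene','s1');b,_=snap('side','d1')
a=a[150:270,220:340];b=b[170:290,180:300]
cv2.imwrite('pics/c2.png',np.hstack([cv2.resize(x,(400,400),interpolation=cv2.INTER_CUBIC) for x in(a,b)]))
for f in('s1','d1'):
    w=cloud(f).reshape(-1,3);m=(np.abs(w[:,0]-.48)<.06)&(abs(w[:,1]+.0167)<.058)&(w[:,2]>.028)&(w[:,2]<.042);k=w[m]
    A=np.c_[2*k[:,:2],np.ones(len(k))];s=np.linalg.lstsq(A,(k[:,:2]**2).sum(1),rcond=None)[0]
    print('c',s[:2],'R',np.sqrt(s[2]+s[0]**2+s[1]**2),len(k))
E
```

```text
[ 0.43851692 -0.12876787  0.01005606] [ 1.13262575 -1.36383284 -0.34290134]
c [ 0.47786754 -0.01414515] R 0.050767186706602935 86
c [ 0.48528652 -0.01284148] R 0.05207750305673972 9
```

View pics/c2.png

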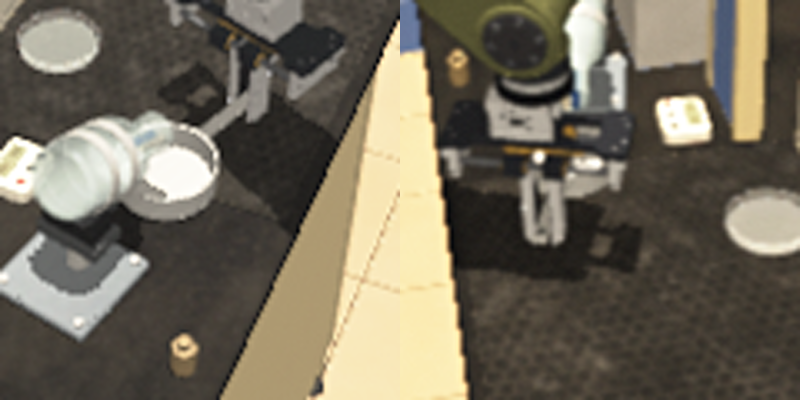

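The scene crop shows the pan sitting under the mouth (150,130) with the mouth over its upper-left half, the gripper still on the handle; side crop is occluded by the arm.

To row units: -280 mm / 750 = -0.3733, -150 mm / 750 = -0.2.

arm_command([
  [[0, 0, 0, 0, 0, 0, -0.2], [0, 0, 0, 0, 0, 0, -0.2], [0, 0, 0, 0, 0, 0, -0.2], [0, 0, 0, 0, 0, 0, -0.2], [0, 0, -0.02, 0, 0, 0, -0.2], [0, 0, -0.0667, 0, 0, 0, -0.2], [0, 0, -0.1333, 0, 0, 0, -0.2], [0, 0, -0.2, 0, 0, 0, -1], [0, 0, -0.2667, 0, 0, 0, -1], [0, 0, -0.3333, 0, 0, 0, -1], [0, 0, -0.3733, 0, 0, 0, -1], [0, 0, -0.3733, 0, 0, 0, -1]],
])

```text
time_s: 7.65
ee_pos: [0.4396, -0.1287, 0.2946]
eef_rot: [3.135, 0.0, 1.224]
force: [0.7, 0.2, 1.0]
grip_width: 0.0921
grip_force: 0.0
```

```bash
python3 - <<'E'
from h import *
o=ctrl.get_obs();print(o['ee_pos'],o['force'],o['grip_width'])
snap('side','d2')
for f in('d2',):
    w=cloud(f).reshape(-1,3);m=(np.abs(w[:,0]-.48)<.06)&(abs(w[:,1]+.0167)<.058)&(w[:,2]>.028)&(w[:,2]<.042);k=w[m]
    A=np.c_[2*k[:,:2],np.ones(len(k))];s=np.linalg.lstsq(A,(k[:,:2]**2).sum(1),rcond=None)[0]
    print('c',s[:2],'R',np.sqrt(s[2]+s[0]**2+s[1]**2),len(k))
    m=(np.abs(w[:,0]-.48)<.04)&(abs(w[:,1]+.0)<.03)&(w[:,2]>.06)&(w[:,2]<.11);k=w[m];print('mouth',k.mean(0),np.percentile(k,[2,98],axis=0))
print(rel([.42,.28,.29],[np.pi,0,2.834]))
E
```

```text
[ 0.43960591 -0.12866697  0.2945926 ] [0.67362927 0.23626217 0.9994269 ] 0.09211479664794678
c [ 0.48160339 -0.01491067] R 0.05132707983180923 96
mouth [0.49292548 0.00872559 0.09248015] [[ 0.47329672 -0.0073303   0.06623778]
 [ 0.51153977  0.02844011  0.10975006]]
(array([ 377.7, -156.7,    1.3]), array([ 0.002,  0.003, -1.61 ]))
```

```bash
python3 - <<'E'
from h import *
p=load('d2')[0]; cv2.imwrite('pics/c3.png',cv2.resize(p[150:250,190:290],(800,800))[:600] if 0 else cv2.resize(p[165:240,200:300],(800,600),interpolation=cv2.INTER_CUBIC))
E
```

```text
(no output)
```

View pics/c3.png

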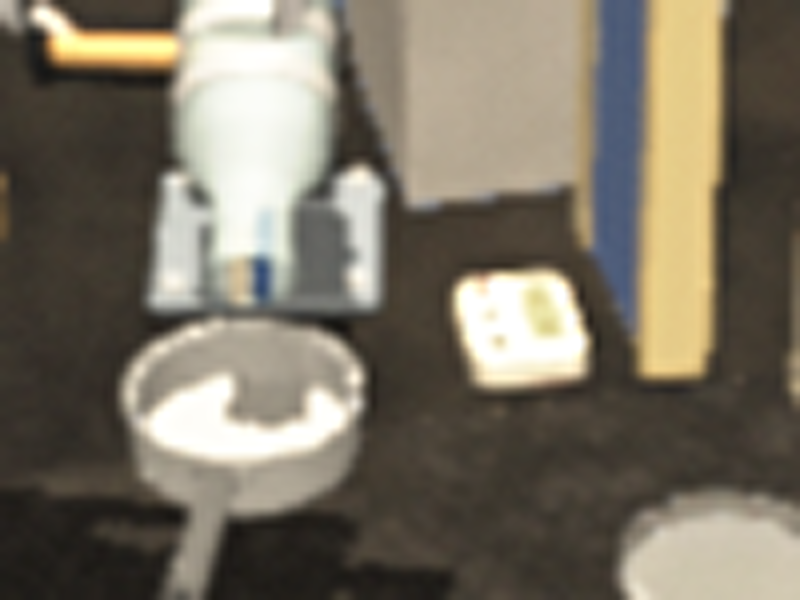

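To row units: 378 mm / 750 = 0.504, -157 mm / 750 = -0.2093, -1.61 rad / 6.2832 = -0.2562.

arm_command([
  [[0.504, -0.2093, 0, 0, 0, -0.2562, -1], [0.504, -0.2093, 0, 0, 0, -0.2562, -1], [0.504, -0.2093, 0, 0, 0, -0.2562, -1], [0.504, -0.2093, 0, 0, 0, -0.2562, -1], [0.504, -0.2093, 0, 0, 0, -0.2562, -1], [0.504, -0.2093, 0, 0, 0, -0.2562, -1], [0.504, -0.2093, 0, 0, 0, -0.2562, -1], [0.504, -0.2093, 0, 0, 0, -0.2562, -1], [0.504, -0.2093, 0, 0, 0, -0.2562, -1], [0.504, -0.2093, 0, 0, 0, -0.2562, -1], [0.504, -0.2093, 0, 0, 0, -0.2562, -1], [0.504, -0.2093, 0, 0, 0, -0.2562, -1]],
])

```text
time_s: 8.9
ee_pos: [0.4191, 0.2805, 0.2888]
eef_rot: [-3.14, -0.002, 2.836]
force: [1.2, 0.2, -0.0]
grip_width: 0.0937
grip_force: 0.0
```

The side crop shows the mouth with white and blue bars at (250,280) and the pan rim spanning (122..366), centre (244,385).

```bash
python3 - <<'E'
from h import *
print('mouth',onplane('d2',200+250/8,165+280/8,.079),'pan',onplane('d2',200+244/8,165+385/8,.034))
a,_=snap('wrist','w4');cv2.imwrite('pics/w4b.png',a)
w=cloud('w4').reshape(-1,3)
q=w[(w[:,0]>.38)&(w[:,0]<.6)&(w[:,1]>.23)&(w[:,1]<.37)&(w[:,2]>.006)&(w[:,2]<.04)]
print(len(q),q.min(0),q.max(0))
for x in np.arange(.40,.61,.01):
    k=q[abs(q[:,0]-x)<.005]
    if len(k)>3: print(x.round(3),len(k),k[:,1].min().round(4),k[:,1].max().round(4),k[:,2].max().round(4))
E
```

```text
mouth [0.49103217 0.00095301 0.079     ] pan [ 0.48368538 -0.0152615   0.034     ]
1680 [0.41840368 0.23053205 0.00603836] [0.59247824 0.36991461 0.03998964]
0.42 70 0.3166 0.341 0.0333
0.43 89 0.3192 0.3695 0.0323
0.44 80 0.3179 0.3699 0.0248
0.45 65 0.315 0.3617 0.0243
0.46 53 0.3125 0.3285 0.0242
0.47 46 0.3095 0.3263 0.0242
0.48 48 0.3048 0.3211 0.0243
0.49 50 0.3023 0.3187 0.0238
0.5 49 0.2992 0.3158 0.0251
0.51 44 0.2961 0.3111 0.0233
0.52 43 0.2935 0.3085 0.0248
0.53 47 0.2884 0.306 0.0234
0.54 51 0.2663 0.3028 0.0248
0.55 145 0.2612 0.3002 0.0305
0.56 204 0.2585 0.3163 0.0328
0.57 142 0.256 0.3146 0.0338
0.58 55 0.2684 0.3114 0.032
0.59 399 0.2305 0.3154 0.04
```

View pics/w4b.png

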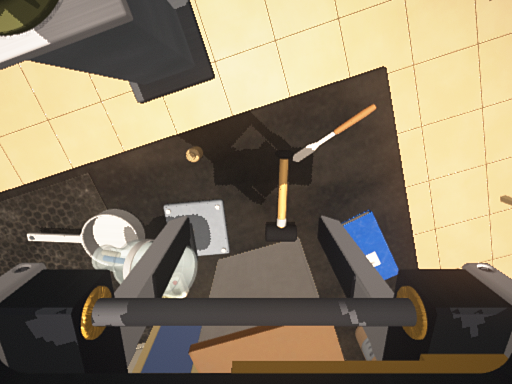

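The wrist view shows the mallet handle (283,185), head (281,232), knob (284,160), spatula (335,135), plate corners (164,206),(221,200),(229,252), pan (112,235) and the bottle's mouth near (103,257).

```bash
python3 - <<'E'
from h import *
c=np.array([onplane('w4',u,v,.012)[:2] for u,v in((164,206),(221.5,200.5),(229,252))]);print(c,np.linalg.norm(np.diff(c,axis=0),axis=1),np.arctan2(*(c[1]-c[0])[::-1]),np.arctan2(*(c[2]-c[1])[::-1]))
print('headpx',onplane('w4',281,232,.03),'knob',onplane('w4',284,160,.03))
w=cloud('w4');k=w[200:280,70:150].reshape(-1,3);k=k[(k[:,2]>.028)&(k[:,2]<.042)&(np.hypot(k[:,0]-.48,k[:,1]+.016)<.06)]
A=np.c_[2*k[:,:2],np.ones(len(k))];s=np.linalg.lstsq(A,(k[:,:2]**2).sum(1),rcond=None)[0];print('pan',s[:2],len(k),np.sqrt(s[2]+s[0]**2+s[1]**2))
p=load('w4')[0];cv2.imwrite('pics/c4.png',cv2.resize(p[190:270,80:240],(800,400),interpolation=cv2.INTER_CUBIC))
print(rel([.489,.310,.06],[np.pi,0,2.842]))
E
```

```text
[[0.45447121 0.09828767]
 [0.47584196 0.20152728]
 [0.57897703 0.18033447]] [0.10542829 0.10528997] 1.3666777269038664 -0.20266489739221788
headpx [0.5592238  0.28773564 0.03      ] knob [0.43439337 0.32820352 0.03      ]
pan [ 0.48107615 -0.01364762] 298 0.050963128427285884
(array([-57.7,  49.8, 229. ]), array([-0.001, -0.001, -0.011]))
```

View pics/c4.png

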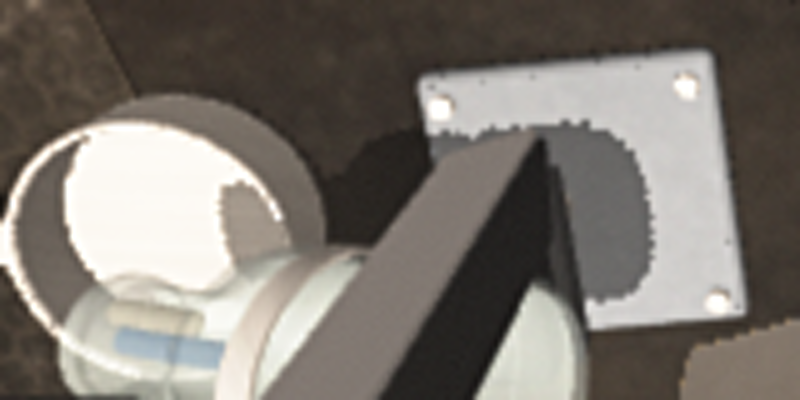

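The crop shows the pan beneath the mouth, the bars lying in the neck over the pan's edge at (160,330), and the plate corners clearly.

To row units: 285.5 mm / 750 = 0.3807, 270 mm / 750 = 0.36, -0.01 rad / 6.2832 = -0.0016.

arm_command([
  [[-0.0267, 0.0227, 0.0667, 0, 0, -0.0016, -1], [-0.0533, 0.0453, 0.1333, 0, 0, -0.0016, -1], [-0.0773, 0.0667, 0.2, 0, 0, -0.0016, -1], [-0.0773, 0.0667, 0.2667, 0, 0, -0.0016, -1], [-0.0773, 0.0667, 0.3267, 0, 0, -0.0016, -1], [-0.0773, 0.0667, 0.36, 0, 0, -0.0016, -1], [-0.0773, 0.0667, 0.3807, 0, 0, -0.0016, 0], [-0.0773, 0.0667, 0.3807, 0, 0, -0.0016, 1], [-0.0773, 0.0667, 0.3807, 0, 0, -0.0016, 1], [-0.0773, 0.0667, 0.3807, 0, 0, -0.0016, 1], [-0.0773, 0.0667, 0.3807, 0, 0, -0.0016, 1], [-0.0773, 0.0667, 0.3807, 0, 0, -0.0016, 1]],
], squeeze=60)

```text
time_s: 10.15
ee_pos: [0.4902, 0.3108, 0.0058]
eef_rot: [3.141, 0.001, 2.844]
force: [0.1, 0.3, 0.3]
grip_width: 0.0493
grip_force: 0.0
```

arm_command([
  [[0, 0, 0, 0, 0, 0, 1], [0, 0, 0, 0, 0, 0, 1], [0, 0, 0, 0, 0, 0, 1], [0, 0, 0, 0, 0, 0, 1], [0, 0, 0, 0, 0, 0, 1], [0, 0, 0, 0, 0, 0, 1]],
])

```text
time_s: 10.75
ee_pos: [0.4899, 0.3106, 0.0049]
eef_rot: [-3.142, -0.0, 2.844]
force: [-0.6, 0.4, 0.5]
grip_width: 0.0134
grip_force: 60.0
```

To row units: -215 mm / 750 = -0.2867, -205 mm / 750 = -0.2733.

arm_command([
  [[0, 0, -0.0133, 0, 0, 0, 1], [0, 0, -0.0533, 0, 0, 0, 1], [0, 0, -0.1133, 0, 0, 0, 1], [0, 0, -0.1733, 0, 0, 0, 1], [0, 0, -0.2333, 0, 0, 0, 1], [0, 0, -0.2733, 0, 0, 0, 1], [0, 0, -0.2867, 0, 0, 0, 1], [0, 0, -0.2867, 0, 0, 0, 1], [0, 0, -0.2867, 0, 0, 0, 1]],
])

```text
time_s: 11.65
ee_pos: [0.4885, 0.3108, 0.219]
eef_rot: [-3.14, -0.003, 2.844]
force: [-12.1, -0.0, 3.2]
grip_width: 0.0139
grip_force: 60.0
```

```bash
python3 - <<'E'
from h import *
o=ctrl.get_obs();print(o['ee_pos'],o['grip_width'],o['force'],o['moment'])
print(rel([.43,.208,.22],[np.pi,0,1.367]))
E
```

```text
[0.48851137 0.31078992 0.21900288] 0.01393651549510473 [-12.14801422  -0.02213825   3.18232619] [0.11091199 2.04975563 0.03679908]
(array([  25.9, -115.4,   -0.8]), array([-0.004, -0.002,  1.477]))
```

To row units: 50 mm / 750 = 0.0667, 30 mm / 750 = 0.04.

arm_command([
  [[0.0133, 0, 0, 0, 0, 0, 1], [0.04, 0, 0, 0, 0, 0, 1], [0.0667, 0, 0, 0, 0, 0, 1], [0.0667, 0, 0, 0, 0, 0, 1], [0.0667, 0, 0, 0, 0, 0, 1]],
])

```text
time_s: 12.15
ee_pos: [0.4421, 0.3254, 0.2195]
eef_rot: [-3.141, 0.0, 2.844]
force: [-0.1, 0.3, -0.1]
grip_width: 0.0137
grip_force: 60.0
```

```bash
python3 - <<'E'
from h import *
o=ctrl.get_obs();print(o['ee_pos'],o['grip_width'],o['force'],o['moment'])
a,_=snap('wrist','w5');cv2.imwrite('pics/w5.png',a)
b,_=snap('scene','s5')
cv2.imwrite('pics/c5.png',np.hstack([cv2.resize(a,(400,300)),cv2.resize(b[140:290,160:360],(400,300),interpolation=cv2.INTER_CUBIC)]))
print(rel([.43,.208,.22],[np.pi,0,1.367]))
E
```

```text
[0.44206434 0.32536644 0.21954863] 0.0136705298105722 [-0.12548718  0.26004027 -0.14531334] [ 0.00518417  0.00537585 -0.05367459]
(array([ -22.4, -115.6,   -0.4]), array([-0.   ,  0.   ,  1.477]))
```

View pics/c5.png

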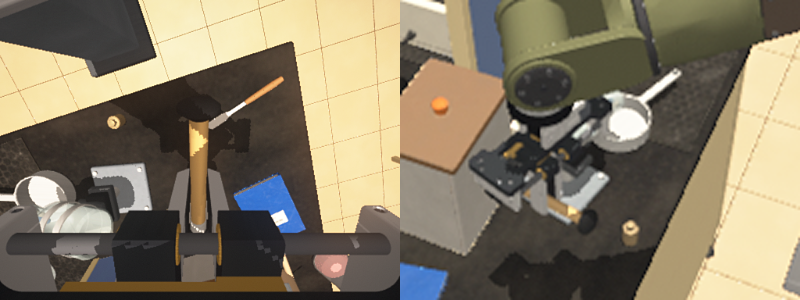

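The wrist half shows the mallet handle held straight (198,170) with the knob (200,105); the scene half shows the box, pan and bottle unmoved.

```bash
python3 - <<'E'
from h import *
w=cloud('w5')
o=ctrl.get_obs();R=Ro.from_euler('xyz',o['eef_rot'])
k=w[100:300,200:320].reshape(-1,3);k=k[k[:,2]>.15];t=R.inv().apply(k-o['ee_pos'])
t=t[(abs(t[:,1])<.025)&(t[:,0]>.02)]
for x in np.arange(.02,.1,.006):
    q=t[abs(t[:,0]-x)<.003]
    if len(q)>3:print(x.round(3),len(q),'y',q[:,1].min().round(4),q[:,1].max().round(4),'z',q[:,2].min().round(4))
E
```

```text
0.02 87 y -0.0068 0.0067 z -0.0235
0.026 326 y -0.0086 0.0083 z -0.1103
0.032 2398 y -0.0177 0.0214 z -0.1171
0.038 210 y -0.0072 0.007 z -0.0288
0.044 217 y -0.0071 0.0068 z -0.0299
0.05 234 y -0.0069 0.0073 z -0.0312
0.056 248 y -0.0069 0.0072 z -0.0334
0.062 294 y -0.0139 0.0148 z -0.0432
0.068 719 y -0.0155 0.016 z -0.0439
0.074 477 y -0.0147 0.0145 z -0.037
```

To row units: -117.6 mm / 750 = -0.1568, -105 mm / 750 = -0.14, 1.477 rad / 6.2832 = 0.2351.

arm_command([
  [[0, 0, -0.0533, 0, 0, 0.0159, 1], [-0.0067, -0.02, -0.0533, 0, 0, 0.0398, 1], [-0.0133, -0.04, -0.0533, 0, 0, 0.0637, 1], [-0.0187, -0.06, -0.0533, 0, 0, 0.0875, 1], [-0.024, -0.08, -0.0533, 0, 0, 0.1114, 1], [-0.0293, -0.1, -0.0533, 0, 0, 0.1353, 1], [-0.0347, -0.12, -0.0533, 0, 0, 0.1592, 1], [-0.04, -0.14, -0.0533, 0, 0, 0.183, 1], [-0.044, -0.1568, -0.0533, 0, 0, 0.2069, 1], [-0.044, -0.1568, -0.0533, 0, 0, 0.2228, 1], [-0.044, -0.1568, -0.0533, 0, 0, 0.2351, 1], [-0.044, -0.1568, -0.0533, 0, 0, 0.2351, 1]],
])

```text
time_s: 13.45
ee_pos: [0.4397, 0.2027, 0.2597]
eef_rot: [-3.142, 0.0, 1.365]
force: [0.3, 0.1, -0.9]
grip_width: 0.0137
grip_force: 60.0
```

```bash
cat > mal.py <<'E'
from h import *
import sys
f=sys.argv[1];snap('wrist',f)
w=cloud(f)
o=ctrl.get_obs();R=Ro.from_euler('xyz',o['eef_rot']);print(o['time_s'],o['ee_pos'],o['eef_rot'],o['force'])
k=w[100:300,200:320].reshape(-1,3);t=R.inv().apply(k-o['ee_pos'])
t=t[(abs(t[:,1])<.025)&(t[:,0]>.036)&(t[:,2]>-.08)&(t[:,2]<.03)]
z=[]
for x in(.04,.046,.052):
    q=t[abs(t[:,0]-x)<.003];z.append(q[:,2].min())
print('slope',(z[0]-z[2])/.012,z)
print(rel([.439,.2033,.136],[np.pi,0,1.367]))
E
python3 mal.py w6
```

```text
13.5 [0.43955728 0.20287807 0.25976361] [-3.14153525e+00  1.24682151e-04  1.36785965e+00] [-0.27762992  0.13547306 -0.65897402]
slope 0.2780215720345645 [np.float64(-0.02886487341199515), np.float64(-0.030507067409973644), np.float64(-0.03220113227640992)]
(array([  0.3,  -0.6, 123.8]), array([-0.   ,  0.   ,  0.001]))
```

To row units: 124 mm / 750 = 0.1653, 112 mm / 750 = 0.1493.

arm_command([
  [[0, 0, 0.06, 0, 0, 0, 1], [0, 0, 0.1133, 0, 0, 0, 1], [0, 0, 0.1493, 0, 0, 0, 1], [0, 0, 0.1653, 0, 0, 0, 1], [0, 0, 0.1653, 0, 0, 0, 1], [0, 0.0053, 0.1653, 0, 0, 0, 1], [0, 0.0107, 0.1653, 0, 0, 0, 1], [0, 0.016, 0.1653, 0, 0, 0, 1], [0, 0.0187, 0.1653, 0, 0, 0, 1], [0, 0.0187, 0.1653, 0, 0, 0, 1]],
])

```text
time_s: 14.5
ee_pos: [0.4533, 0.2003, 0.1362]
eef_rot: [3.141, -0.0, 1.367]
force: [-0.2, -0.2, -1.2]
grip_width: 0.0135
grip_force: 60.0
```

```bash
python3 - <<'E'
from h import *
o=ctrl.get_obs();print(o['ee_pos'],o['force'],o['moment'])
b,_=snap('scene','s7');cv2.imwrite('pics/c7.png',cv2.resize(b[140:260,200:360],(800,600),interpolation=cv2.INTER_CUBIC))
E
```

```text
[0.45326789 0.20025614 0.13620456] [-0.17649887 -0.18642559 -1.23423971] [-0.0795627   0.07775823  0.069806  ]
```

View pics/c7.png

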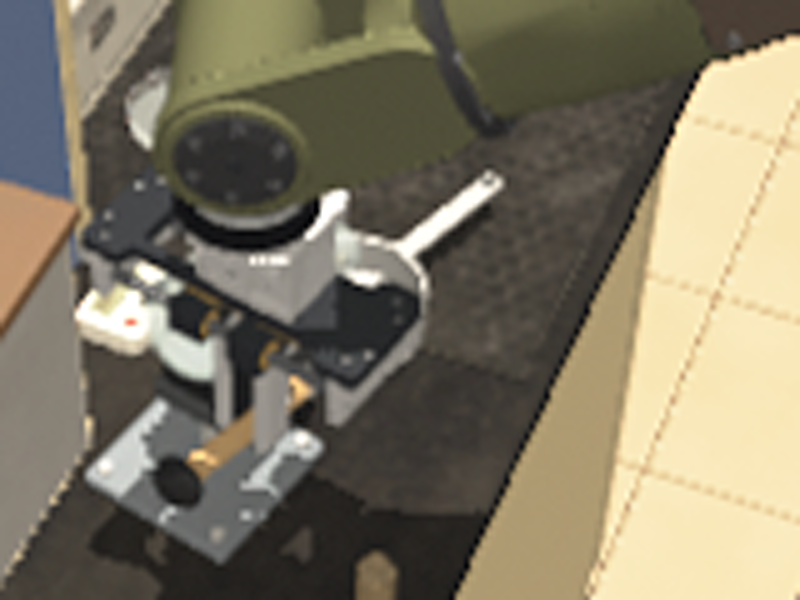

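The scene crop shows the gripper over the bottle with the mallet's knob at (180,480) and the handle alongside the bottle, body clear of the glass.

To row units: 10 mm / 750 = 0.0133, 9 mm / 750 = 0.012.

arm_command([
  [[0, 0.004, 0, 0, 0, 0, 1], [0, 0.008, 0, 0, 0, 0, 1], [0, 0.012, 0, 0, 0, 0, 1], [0, 0.0133, 0, 0, 0, 0, 1], [0, 0.0133, 0, 0, 0, 0, 1]],
])

```text
time_s: 15.05
ee_pos: [0.4627, 0.1983, 0.1359]
eef_rot: [-3.141, 0.0, 1.367]
force: [-0.4, 0.5, 0.1]
grip_width: 0.0137
grip_force: 60.0
```

To row units: 4 mm / 750 = 0.0053, 2 mm / 750 = 0.0027.

arm_command([
  [[0, 0.0027, 0, 0, 0, 0, 1], [0, 0.0053, 0, 0, 0, 0, 1], [0, 0.0053, 0, 0, 0, 0, 1]],
])

```text
time_s: 15.35
ee_pos: [0.4666, 0.1976, 0.1359]
eef_rot: [-3.141, -0.0, 1.367]
force: [-3.0, 2.6, -0.2]
grip_width: 0.0138
grip_force: 60.0
```

```bash
python3 - <<'E'
from h import *
o=ctrl.get_obs();print(o['ee_pos'],o['force'],o['moment'])
E
```

```text
[0.46656548 0.19761419 0.13586724] [-3.00282039  2.55411084 -0.18024743] [ 0.3939321   0.56431608 -0.14762569]
```

To row units: -16 mm / 750 = -0.0213, -8 mm / 750 = -0.0107.

arm_command([
  [[0, -0.0107, 0, 0, 0, 0, 1], [0, -0.0213, 0, 0, 0, 0, 1], [0, -0.0213, 0, 0, 0, 0, 1], [0, 0.004, 0, 0, 0, 0, 1], [0, -0.0213, 0, 0, 0, 0, 1], [0, -0.0213, 0, 0, 0, 0, 1], [0, -0.0213, 0, 0, 0, 0, 1], [0, 0.004, 0, 0, 0, 0, 1], [0, -0.0213, 0, 0, 0, 0, 1], [0, -0.0213, 0, 0, 0, 0, 1], [0, -0.0213, 0, 0, 0, 0, 1]],
])

```text
time_s: 16.45
ee_pos: [0.4514, 0.2007, 0.1362]
eef_rot: [3.141, -0.0, 1.367]
force: [0.1, -0.3, -0.7]
grip_width: 0.0139
grip_force: 60.0
```

```bash
cat > chk.py <<'E'
from h import *
import sys
f=sys.argv[1];b,_=snap('side',f);o=ctrl.get_obs();print(o['time_s'],o['ee_pos'],o['force'])
hsv=cv2.cvtColor(b,cv2.COLOR_BGR2HSV);R0=hsv[175:240,205:255]
m=(R0[...,0]>95)&(R0[...,0]<130)&(R0[...,1]>110)
v,u=np.nonzero(m);print('blue',len(v),(u.mean()+205,v.mean()+175,v.min()+175,v.max()+175) if len(v) else '')
E
python3 chk.py d8; python3 -c "
from h import *
b=load('d8')[0];cv2.imwrite('pics/c8.png',cv2.resize(b[165:240,200:300],(800,600),interpolation=cv2.INTER_CUBIC))"
```

```text
16.5 [0.45151663 0.20074218 0.1362155 ] [-0.26368569 -0.16881024 -1.66545296]
blue 7 (np.float64(232.14285714285714), np.float64(200.85714285714286), np.int64(198), np.int64(203))
```

View pics/c8.png

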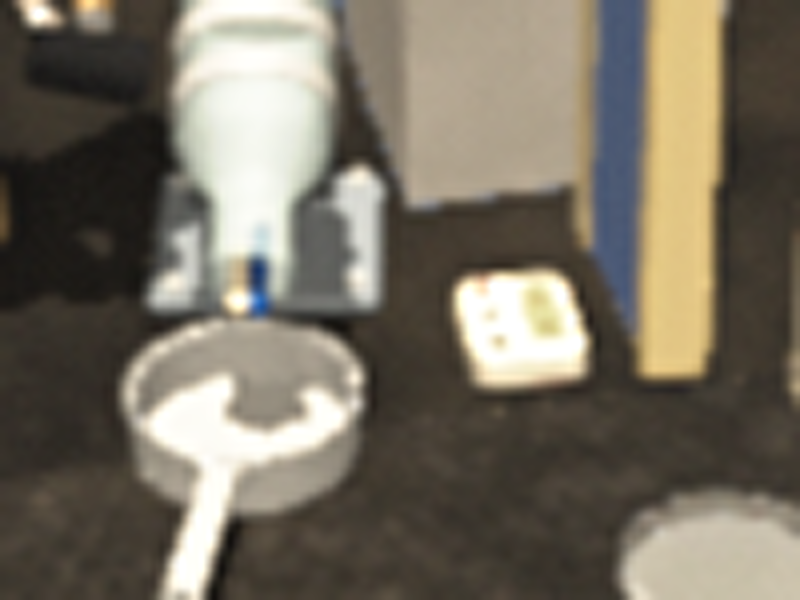

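The side crop shows both bars slid farther out of the mouth (250,290), lower ends now at row 312, and the pan and bottle in place. I've now viewed more pictures than the 10 allowed, so I'll use only numeric checks from here.

To row units: 19 mm / 750 = 0.0253.

arm_command([
  [[0, 0.0253, 0, 0, 0, 0, 1], [0, 0, 0, 0, 0, 0, 1], [0, 0, 0, 0, 0, 0, 1], [0, 0, 0, 0, 0, 0, 1], [0, 0.0253, 0, 0, 0, 0, 1], [0, 0, 0, 0, 0, 0, 1], [0, 0, 0, 0, 0, 0, 1], [0, 0, 0, 0, 0, 0, 1]],
])

```text
time_s: 17.3
ee_pos: [0.4515, 0.2008, 0.1362]
eef_rot: [3.141, -0.0, 1.367]
force: [0.2, -0.9, -1.2]
grip_width: 0.0134
grip_force: 60.0
```

```bash
cat >> chk.py <<'E'
# height map inside pan & region under mouth
w=cloud(f).reshape(-1,3);r=w-[.4840,-.0150,0]
k=np.hypot(r[:,0],r[:,1])<.046
px=b.reshape(-1,3)[k];z=w[k,2]
print('in pan n',k.sum(),'z>8mm&<25',((z>.008)&(z<.028)).sum())
bl=(hsv.reshape(-1,3)[:,0]>95)&(hsv.reshape(-1,3)[:,0]<130)&(hsv.reshape(-1,3)[:,1]>110)&(np.hypot(r[:,0],r[:,1])<.07)
print('blue pts',bl.sum(),w[bl].round(3)[:12].tolist())
E
python3 chk.py d9
```

```text
17.35 [0.45162525 0.20073544 0.13622975] [ 0.20711722  1.09416639 -1.78673874]
blue 14 (np.float64(233.5), np.float64(212.5), np.int64(209), np.int64(216))
in pan n 331 z>8mm&<25 24
blue pts 14 [[0.5, -0.021, 0.054], [0.503, -0.02, 0.053], [0.5, -0.021, 0.049], [0.496, -0.017, 0.043], [0.499, -0.026, 0.049], [0.492, -0.018, 0.04], [0.495, -0.025, 0.044], [0.492, -0.019, 0.036], [0.496, -0.019, 0.036], [0.489, -0.015, 0.029], [0.492, -0.02, 0.033], [0.488, -0.02, 0.028]]
```

arm_command([
  [[0, 0, 0, 0, 0, 0, 1], [0, 0, 0, 0, 0, 0, 1], [0, 0, 0, 0, 0, 0, 1], [0, 0, 0, 0, 0, 0, 1]],
])

```text
time_s: 17.75
ee_pos: [0.451, 0.2007, 0.1359]
eef_rot: [3.142, 0.0, 1.367]
force: [0.1, -0.8, -1.2]
grip_width: 0.0138
grip_force: 60.0
```

```bash
python3 chk.py d10; python3 - <<'E'
from h import *
for f in('d8','d10'):
    print(f)
    g=load(f)[0][196:206,226:238]
    print('\n'.join(' '.join('%3d/%3d/%3d'%tuple(x) for x in r) for r in g))
w=cloud('d10');d8=load('d8')[0].astype(int);d=load('d10')[0].astype(int)
df=abs(d-d8).sum(2)[190:235,212:250]>60
print('\n'.join(''.join('#' if x else '.' for x in r) for r in df))
E
```

```text
17.8 [0.45100917 0.20072271 0.13594729] [ 0.2044267  -0.31325871 -1.45148429]
blue 18 (np.float64(237.61111111111111), np.float64(215.05555555555554), np.int64(213), np.int64(217))
in pan n 331 z>8mm&<25 32
blue pts 18 [[0.52, -0.027, 0.037], [0.523, -0.03, 0.039], [0.51, -0.017, 0.027], [0.513, -0.02, 0.029], [0.516, -0.027, 0.033], [0.519, -0.028, 0.033], [0.522, -0.033, 0.037], [0.503, -0.014, 0.021], [0.506, -0.019, 0.024], [0.51, -0.018, 0.023], [0.513, -0.021, 0.025], [0.497, -0.01, 0.015]]
d8
164/178/173 208/227/221 221/238/237 221/241/242 217/239/239 202/208/196 201/196/177 217/223/209 234/245/243 210/229/224 144/157/153  97/102/101
157/170/165 186/203/198 179/202/202 165/197/207 152/179/187 129/123/112 134/111/ 90 172/173/160 210/228/224 197/216/211 146/159/155 102/108/106
136/147/142 163/180/176 160/184/188 146/182/199 125/154/171  98/ 79/ 72 109/ 63/ 35 147/135/123 191/204/200 178/194/189 135/147/142  97/105/102
129/141/135 158/174/170 157/182/188 147/184/203 127/157/176  99/ 80/ 74 108/ 63/ 36 145/134/121 187/200/196 170/184/180 125/135/130  99/105/103
127/138/133 149/163
[... 3343 characters left out ...]
.................##.#####............
..................##.####.............
.....................#######..........
.........................###..........
.........................#............
......................................
......................................
......................................
......................................
......................................
......................................
......................................
......................................
......................................
......................................
...............#......................
......................................
......................................
```

To row units: -124 mm / 750 = -0.1653, -115 mm / 750 = -0.1533.

arm_command([
  [[0, -0.0133, 0, 0, 0, 0, 1], [0, -0.0267, -0.04, 0, 0, 0, 1], [0, -0.0267, -0.1, 0, 0, 0, 1], [0, -0.0267, -0.1533, 0, 0, 0, 1], [-0.0267, -0.0267, -0.1653, 0, 0, 0, 1], [-0.0667, -0.0267, -0.1653, 0, 0, 0, 1], [-0.0667, -0.0267, -0.1653, 0, 0, 0, 1]],
])

```text
time_s: 18.5
ee_pos: [0.4203, 0.1542, 0.2604]
eef_rot: [3.141, -0.0, 1.365]
force: [-1.0, 0.1, -0.5]
grip_width: 0.0133
grip_force: 60.0
```

```bash
python3 chk.py d11; python3 - <<'E'
from h import *
o=ctrl.get_obs();print(o['ee_pos'],o['eef_rot'])
R=Ro.from_euler('xyz',[np.pi,0,2.844])*Ro.from_rotvec([0,-.271,0]);e=R.as_euler('xyz');print(e)
print(rel([.45,.29,.22],[np.pi,0,2.844]))
E
```

```text
18.55 [0.42065164 0.15520522 0.26023522] [-0.52247968  0.66886018 -0.35306157]
blue 18 (np.float64(237.61111111111111), np.float64(215.05555555555554), np.int64(213), np.int64(217))
in pan n 322 z>8mm&<25 33
blue pts 18 [[0.52, -0.025, 0.035], [0.523, -0.027, 0.036], [0.51, -0.019, 0.029], [0.513, -0.02, 0.028], [0.515, -0.03, 0.036], [0.52, -0.027, 0.033], [0.523, -0.03, 0.035], [0.503, -0.016, 0.023], [0.506, -0.019, 0.025], [0.51, -0.021, 0.026], [0.512, -0.026, 0.029], [0.496, -0.015, 0.018]]
[0.42065164 0.15520522 0.26023522] [ 3.14096142e+00 -3.50445160e-04  1.36531038e+00]
[3.14159265 0.271      2.844     ]
(array([137.9,   1.2,  40.3]), array([ 1.000e-03,  0.000e+00, -1.479e+00]))
```

To row units: 138 mm / 750 = 0.184, 110 mm / 750 = 0.1467, -1.479 rad / 6.2832 = -0.2354.

arm_command([
  [[0.04, 0, 0, 0, 0, -0.0159, 1], [0.0933, 0, 0, 0, 0, -0.0398, 1], [0.1467, 0, 0, 0, 0, -0.0637, 1], [0.184, 0.0013, 0, 0, 0, -0.0875, 1], [0.184, 0.0013, 0, 0, 0, -0.1114, 1], [0.184, 0.0013, 0, 0, 0, -0.1353, 1], [0.184, 0.0013, 0, 0, 0, -0.1592, 1], [0.184, 0.0013, 0, 0, 0, -0.183, 1], [0.184, 0.0013, 0, 0, 0, -0.2069, 1], [0.184, 0.0013, 0, 0, 0, -0.2228, 1], [0.184, 0.0013, 0, 0, 0, -0.2354, 1], [0.184, 0.0013, 0, 0, 0, -0.2354, 1]],
])

```text
time_s: 19.75
ee_pos: [0.4497, 0.2915, 0.2596]
eef_rot: [-3.141, -0.001, 2.848]
force: [-1.1, -0.6, -1.1]
grip_width: 0.0135
grip_force: 60.0
```

```bash
python3 mal.py w12; python3 -c "
from h import *
print(rel([.4627,.2792,.05],[np.pi,.271,2.844]),rel([.4627,.2792,.007],[np.pi,.271,2.844]))"
```

```text
19.8 [0.44974632 0.29136326 0.25961406] [-3.14125211e+00 -4.76504785e-04  2.84458145e+00] [-1.34946045 -0.35188892 -0.5813497 ]
slope 0.2955779887643166 [np.float64(-0.028836260929674045), np.float64(-0.030553638682688504), np.float64(-0.032383196794845845)]
(array([-15.6, -87.3, 123.6]), array([-1.000e-03, -0.000e+00,  1.478e+00]))
(array([-16. ,  -7.8, 209.6]), array([-0.   , -0.271,  0.001])) (array([-16.1,  -7.8, 252.6]), array([-0.   , -0.271,  0.001]))
```

To row units: 252 mm / 750 = 0.336, 250 mm / 750 = 0.3333, -0.271 rad / 6.2832 = -0.0431.

arm_command([
  [[-0.0067, -0.004, 0.0533, 0, -0.0159, 0, 1], [-0.0133, -0.0067, 0.1133, 0, -0.0318, 0, 1], [-0.0213, -0.0107, 0.1733, 0, -0.0431, 0, 1], [-0.0213, -0.0107, 0.2267, 0, -0.0431, 0, 1], [-0.0213, -0.0107, 0.2733, 0, -0.0431, 0, 1], [-0.0213, -0.0107, 0.3067, 0, -0.0431, 0, 1], [-0.0213, -0.0107, 0.3267, 0, -0.0431, 0, 1], [-0.0213, -0.0107, 0.3333, 0, -0.0431, 0, 1], [-0.0213, -0.0107, 0.336, 0, -0.0431, 0, 1], [-0.0213, -0.0107, 0.336, 0, -0.0431, 0, 1]],
])

```text
time_s: 20.8
ee_pos: [0.4632, 0.2789, 0.0089]
eef_rot: [3.141, 0.272, 2.844]
force: [-2.5, -0.3, 5.6]
grip_width: 0.0134
grip_force: 60.0
```

```bash
python3 -c "
from h import *
o=ctrl.get_obs();print(o['ee_pos'],o['eef_rot'],o['force'],o['moment'])"
```

```text
[0.4631778  0.27888963 0.00890488] [3.1405559  0.27152905 2.84368395] [-2.51340045 -0.30335932  5.61785202] [-0.21926604  0.39044933 -0.12775458]
```

To row units: -200 mm / 750 = -0.2667, -190 mm / 750 = -0.2533.

arm_command([
  [[0, 0, 0, 0, 0, 0, 0], [0, 0, 0, 0, 0, 0, -0.3], [0, 0, 0, 0, 0, 0, -0.3], [0, 0, 0, 0, 0, 0, -0.3], [0, 0, 0, 0, 0, 0, -0.3], [0, 0, -0.02, 0, 0, 0, -0.3], [0, 0, -0.06, 0, 0, 0, -0.3], [0, 0, -0.1267, 0, 0, 0, -0.3], [0, 0, -0.1933, 0, 0, 0, -0.3], [0, 0, -0.2533, 0, 0, 0, -0.3], [0, 0, -0.2667, 0, 0, 0, -0.3], [0, 0, -0.2667, 0, 0, 0, -0.3]],
])

```text
time_s: 22.0
ee_pos: [0.4121, 0.2945, 0.2019]
eef_rot: [3.139, 0.273, 2.846]
force: [-0.9, -0.2, -1.2]
grip_width: 0.0606
grip_force: 0.0
```

```bash
python3 chk.py d13; python3 - <<'E'
from h import *
o=ctrl.get_obs();print(o['ee_pos'],o['grip_width'])
snap('wrist','w13');snap('scene','s13');w=cloud('w13').reshape(-1,3)
q=w[(w[:,0]>.36)&(w[:,0]<.58)&(w[:,1]>.22)&(w[:,1]<.345)&(w[:,2]>.006)&(w[:,2]<.06)]
for x in np.arange(.37,.58,.02):
    k=q[abs(q[:,0]-x)<.005]
    if len(k)>3: print(x.round(3),len(k),k[:,1].min().round(4),k[:,1].max().round(4),k[:,2].max().round(4))
# pan contents from scene view
for f in('s13','d13'):
    W=cloud(f);w=W.reshape(-1,3);c=np.array([.4785,-.014]) if f[0]=='s' else np.array([.4825,-.015])
    r=np.hypot(*(w[:,:2]-c).T);k=(r<.044)&(w[:,2]>.009)&(w[:,2]<.045);P=load(f)[0].reshape(-1,3)
    ii=np.nonzero(k)[0]
    for i in ii: print(f,i%512,i//512,w[i].round(3),P[i])
E
```

```text
22.05 [0.41185147 0.29400875 0.20008884] [-0.19063957  0.01501166 -0.97614105]
blue 18 (np.float64(237.61111111111111), np.float64(215.05555555555554), np.int64(213), np.int64(217))
in pan n 337 z>8mm&<25 40
blue pts 18 [[0.52, -0.026, 0.036], [0.523, -0.031, 0.039], [0.51, -0.018, 0.028], [0.513, -0.022, 0.03], [0.516, -0.026, 0.033], [0.52, -0.025, 0.031], [0.523, -0.029, 0.034], [0.503, -0.017, 0.023], [0.506, -0.02, 0.026], [0.51, -0.021, 0.025], [0.513, -0.023, 0.027], [0.496, -0.011, 0.016]]
[0.41185147 0.29400875 0.20008884] 0.061351487390802935
0.39 201 0.2878 0.3158 0.0321
0.41 88 0.2883 0.3059 0.024
0.43 84 0.2808 0.2987 0.0242
0.45 76 0.2729 0.3449 0.0234
0.47 65 0.2653 0.2828 0.0235
0.49 58 0.2592 0.2753 0.0234
0.51 142 0.2285 0.2686 0.0287
0.53 263 0.2233 0.2818 0.0329
0.55 14 0.2606 0.2744 0.031
d13 240 213 [ 0.517 -0.023  0.035] [166 129 111]
d13 241 213 [ 0.52  -0.026  0.036] [162 101  67]
d13 242 213 [ 0.523 -0.031  0.039] [156 100  71]
d13 238 214 [ 0.51  -0.018  0.028] [167 118  91]
d13 239 214 [ 0.513 -0.022  0.03 ] [171 109  76]
d13 240 214 [ 0.516 -0.026  0.033]
[... 637 characters left out ...]
 [135 109  99]
d13 239 216 [ 0.513 -0.024  0.023] [175 177 182]
d13 233 217 [ 0.492 -0.013  0.013] [152  89  55]
d13 234 217 [ 0.496 -0.015  0.014] [153  82  38]
d13 235 217 [ 0.499 -0.014  0.013] [142  87  55]
d13 236 217 [ 0.502 -0.019  0.016] [142 118 110]
d13 237 217 [ 0.506 -0.021  0.017] [164 168 174]
d13 230 218 [ 0.481 -0.015  0.012] [223 248 255]
d13 233 218 [ 0.492 -0.014  0.01 ] [132 103  93]
d13 234 218 [ 0.495 -0.015  0.01 ] [119  88  75]
d13 235 218 [ 0.499 -0.018  0.011] [128 121 118]
d13 231 219 [ 0.484 -0.018  0.01 ] [237 253 255]
d13 229 220 [ 0.476 -0.023  0.01 ] [247 255 255]
d13 229 221 [ 0.475 -0.03   0.012] [251 255 255]
d13 230 221 [ 0.478 -0.031  0.012] [244 255 255]
```

```bash
python3 - <<'E'
from h import *
snap('side','d14')
a,b=load('d2')[0].astype(int),load('d14')[0].astype(int)
m=(abs(a-b).sum(2)>70).astype(np.uint8)
n,l,s,c=cv2.connectedComponentsWithStats(m)
for i in range(1,n):
    if s[i,4]>8: print(s[i],c[i].round(0))
for r in range(212,226): print(r,' '.join('%3d/%3d'%(b[r,u,0],b[r,u,2]) for u in range(222,246)))
E
```

```text
[   38     2   211   205 15069] [130.  92.]
[   0    6   40   56 1216] [17. 29.]
[   0   41   74  189 6455] [ 36. 130.]
[161  71   3   6  12] [162.  74.]
[165  79   8   4  14] [168.  80.]
[199  91  11   3  23] [205.  92.]
[ 52 156  41  13 250] [ 69. 163.]
[ 78 185  12  11  68] [ 83. 190.]
[228 192   7  11  46] [231. 198.]
[ 82 195  17  20 146] [ 91. 206.]
[232 213  12   9  48] [237. 216.]
[135 214   4   5  14] [137. 216.]
[121 220  18  25 230] [132. 233.]
[ 193  222   63   30 1068] [223. 238.]
[ 72 234   1  14  14] [ 72. 240.]
[ 97 240  28  18 172] [110. 247.]
[123 242   4   4  10] [124. 244.]
[ 60 246  13  11  90] [ 67. 252.]
[ 75 251  20   8 100] [ 84. 255.]
212 131/156 135/161 147/174 175/206 201/232 225/246 217/243 153/180 128/151 139/163 139/164 137/161 136/159 137/161 135/159 130/156 135/164 146/172 146/156 143/135 144/133 179/203 212/247 111/135
213 160/189 180/211 201/232 236/251 247/255 251/255 242/255 161/189 122/145 130/153 130/154 129/152 129/153 128/154 131/152 134/145 147/155 167/157 165/110 161/ 66 155/ 71 152/142 159/186  81/101
214 229/249 245/255 246/255 248/255 250
[... 1612 characters left out ...]
 221/239 195/224 166/196 164/193 156/183 143/168 136/159 133/156 130/152 129/151 122/143 104/122  64/ 80  45/ 62
223 136/161 132/155 158/185 227/244 245/254 243/253 238/251 216/241 185/219 164/190 161/186 151/176 142/167 142/167 142/167 139/163 136/159 133/156 133/156 129/151 120/141  89/108  54/ 71  46/ 63
224 143/167 131/155 152/181 217/242 245/255 247/255 240/254 187/218 151/177 137/160 140/164 144/169 145/170 146/171 146/169 140/165 139/162 137/161 135/157 128/149 104/123  64/ 79  44/ 59  43/ 62
225 145/169 146/171 184/216 238/253 247/255 247/255 237/252 159/188 135/159 139/162 144/168 147/172 146/171 147/172 146/170 146/170 144/167 137/160 128/151 111/131  73/ 88  47/ 61  44/ 60  43/ 60
```

```bash
python3 -c "
from station import ctrl
print(ctrl.hand_in())"
```

```text
the job is handed in; nothing more can be done
None
```

I handed the job in after about 22 s of robot time: numeric checks show both bars out of the neck and in the upright pan (the blue one leaning on its wall) and the mallet lying on the worktop; while being lifted, the mallet or gripper pressed something, probably the fixed box, with about 12 N, and I viewed 13 pictures, over the limit of 10.

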